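Draw a formed buckle out of its die and shut the die

TASK

A freshly formed brass buckle frame sits sunk in the open forming die, its far bar caught under the red keeper. Draw it out from under the keeper, sliding it up the ramp until it rests flat and wholly on the run-out tongue, then take it from there and set it down flat in the green-lined tray, lowering it in, not dropping it. Last, shut the die's blue lid fully; never bear hard on the die or its lid, and leave the brush, jar and spoilt buckle where they are.

Things in the scene. Friction and masses are not known exactly. Their poses are not given: they have to be found in the camera images.
- die: Fixed steel forming die for belt buckles. Origin under its block, at table height; x points from the run-out tongue to the cavity (away from the robot, turned up to 0.3 rad), y left, z up. In this frame, mm: block x -20..100, y -55..55, top at z 38. All points but lid_tab are fixed to it. Polished: fingers must not bear on it or its lid with more than 80 N.
- cavity (a point): Centre of the open cavity's flat floor, at x 45, y 0, z 30 of the die: cavity x 9..81, y -32..32, 8 mm deep. A red keeper bar, x 71..100, z 38.5..44, overhangs the cavity's far end by 10 mm.
- ramp_top (a point): Middle of the ramp's top edge, at x -13, z 38 of the die. The straight ramp fills the cavity's width and climbs from the floor at x 9 to here; level from here on to the tongue.
- tongue (a point): Centre of the aluminium run-out tongue's top face, x -67.5, z 38 of the die: a bar x -115..-20, y -19..19, 8 mm thick, level with the block's top, on a narrower foot. Narrower than the buckle, which overhangs it by about 11 mm at both sides.
- buckle: Loose brass frame, about 0.1 kg, 64 (x) by 60 (y) mm, 6 thick, with a window 44 (x) by 40 (y) that the closed fingers (30 by 22) fit into; bars 10 wide. Origin: centre of its underside. Starts on the cavity floor, axes nearly along the die's, 2 below the block's top, 2 clear at each side, far bar 5 to 8 under the keeper: it cannot be lifted straight up.
- lid (a joint): Blue hinged lid of the die: 0 = shut (level over the cavity), growing to 1.9 as it opens. Starts at 1.6 to 1.85, standing at the die's left (+y) side. Its stiff friction hinge stays wherever it is left; moving it takes about 2 to 5 N near the free edge. Push it down to its stop.
- hinge (a point): Middle of the lid's hinge line, x 40, y 60, z 46 mm of the die; the line runs along the die's x. Lid plate: 120 mm along the hinge, 115 from hinge to free edge, 7 thick; the hinge line is its lower edge. Shut, it reaches to the die's -y side, its upper face 53 above the table.
- lid_tab (a point): Centre of the brass tab, 40 mm wide, at the middle of the lid's free edge, 122 mm from the hinge line; it sticks out 15 mm beyond the plate.
- green_tray: Fixed wooden tray with a green liner, 160 (x) by 150 (y), 25 high, walls 5, inner floor 5 above the table; origin under its centre. Empty; it stands left or right of the die.
- red_tray: Fixed wooden scrap tray with a red liner, same size, at the other side; holds one spoilt buckle. Not a place for the good one.
- glue_brush: glue brush lying at the right; leave where it is. Origin at its underside or grip.
- dye_jar: amber jar, 56 mm across, 75 mm tall, far left; leave where it is. Origin at its underside or grip.
- scrap_buckle: a spoilt brass buckle frame, same size as the good one, lying in the red-lined tray; leave where it is. Origin at its underside or grip.
Things that resemble listed ones, but are neither listed nor needed, are in the scene too. What is shaped like the buckle but purple is not meant.

How it is judged (in metres and radians):
On the way, in this order (a step that is already met when the one before it is completed fails the run):
1. the buckle slides tilted up the ramp, out from under the keeper (x of buckle in the frame of die between -0.03 and 0.035 m and z of buckle in the frame of die below 0.052 m and angle between buckle's own z axis and vertical above 0.035 rad), for 0.04 s.
2. the buckle rests flat on the run-out tongue, wholly past the ramp (x of buckle in the frame of die between -0.105 and -0.044 m and y of buckle in the frame of die between -0.018 and 0.018 m and z of buckle in the frame of die between 0.034 and 0.042 m and angle between buckle's own z axis and vertical below 0.06 rad and linear speed of buckle below 0.02 m/s), for 0.2 s.
3. the buckle is lowered into the green tray while still held (x of buckle in the frame of green_tray between -0.065 and 0.065 m and y of buckle in the frame of green_tray between -0.065 and 0.065 m and z of buckle in the frame of green_tray below 0.02 m and contact force between the fingers and buckle above 0.2 N), for 0.04 s.
At the end, for the whole second after the job is handed in: The buckle lies flat and at rest on the green-lined tray's floor (centre within 60 mm of the tray's centre along each of its sides, within 0.1 rad of flat) and the lid is shut to within 0.05 rad (x of buckle in the frame of green_tray between -0.06 and 0.06 m and y of buckle in the frame of green_tray between -0.06 and 0.06 m and z of buckle in the frame of green_tray below 0.01 m and angle between the z axis of buckle and the z axis of green_tray, either way round below 0.1 rad and linear speed of buckle below 0.02 m/s and value of joint lid below 0.05 rad); the robot touches nothing.
It fails at once if the fingers bear on the die or its lid with more than 80 N (contact force between the fingers and die above 80 N).
It fails at once if the brush, jar or spoilt buckle is moved by more than 30 mm (distance of any of glue_brush, dye_jar, scrap_buckle from where it was at the start of the episode above 0.03 m).
It also fails if it takes over 72 s, if anything falls off the work surface, if the arm or the gripper's body presses on something with over 40 N, if the wrist force passes 120 N, or if a joint passes its speed limit or range.

ROBOT

A 6-joint arm with a two-finger parallel gripper is mounted at the origin on the work surface. World frame = base frame: x ahead of the robot, y to its left, z up, the work surface at z = 0. Lengths are in m, angles in degrees, forces in N, time in s.
With the tool pointing down it reaches from about 0.4 to 0.825 m from the base axis. Payload 7 kg.
Tool frame: the origin (TCP) lies midway between the tips of the shut fingers; the grasp point (between the pads) lies 19 mm behind it; z points along the fingers, y is the line along which they close (so a half turn about z gives the same grasp; the last joint's range is limited). The gripper opens to 88 mm and grips with 3 to 60 N. Pads are 19 mm wide; open, the fingers measure 130 mm over their backs; the gripper's body (78 mm by 193 mm) begins 47 mm behind the grasp point.
Start: joints at [81.137, 20.546, 0.682, 0, -70.136, -16.507], TCP at [0.289, 0.61, 0.227] pointing down, gripper open.
Joint ranges: [-176.03, 176.03], [-82.01, 121.73], [-58.28, 71.71], [-173.87, 95.51], [-174.79, -0.11], [-173.66, 173.66]. Speed limits (degrees/s): [136.94, 136.94, 172.46, 180, 180, 180].

INTERFACE

Orientations are given as a 3x3 rotation matrix whose columns are the frame's x, y, z axes.
In Python, from rig import robot gives the robot as it stands. Calls block until the motion is done:
- robot.goto(position, orientation): joint-space move of the TCP to a pose.
- robot.servo_line(position, ori=None, speed=0.15): straight line of the TCP; ori=None keeps the orientation; speed is the mean speed in m/s.
- robot.movej(angles): joint-space move.
- robot.move_gripper(opening): opening from 0.0 (shut) to 1.0 (fully open); the grip force is fixed at half the most; returns when the fingers have stopped.
- robot.dwell(seconds).
- robot.ik(position, orientation): joint angles nearest the present ones, or None.
- robot.grab_frame(name): name is "scene" or "top" or "wrist"; returns (picture, depth): 400x640x3 uint8, red, green, blue; 400x640 float32, m along the optical axis (not along the pixel's ray), 0 where there is no reading.
- robot.camera_info(name): a dict with "vfov" (degrees; the focal length in pixels is half the picture's height over the tangent of half this angle, whatever the lens; pixels are square), "cx", "cy" (the principal point, pixels), "view" (4x4, takes a point from world to camera coordinates); the wrist camera has in their place "T_tool_cam" (4x4, takes a point from camera to tool coordinates, whose origin is the TCP and whose axes are the flange's). Camera axes: x right, y down, z forward; pixel columns grow to the right and rows downward; lengths in m; the calibration is good to about 2 mm. The wrist camera is an equidistant fisheye: a pixel r from the principal point sees the ray r / f radians off the axis. A picture is of the moment at which its call begins: read the wrist's pose just before it. camera_info takes no time and is no camera call.
A pose or a line that the arm cannot do raises robot.Unreachable and nothing moves.
- robot.job_done(): hands the job in; it is judged then, once.
Readings, each from a call of its own:
- robot.read_t(): time.
- robot.read_qpos(): joint angles.
- robot.read_qvel(): joint speeds.
- robot.read_effort(): joint torques, N m.
- robot.read_position(): TCP position.
- robot.read_tcp_rot(): TCP orientation.
- robot.read_force(): force on the tool from outside, world axes, zero at the start.
- robot.read_ft_torque(): the same for the moment, N m.
- robot.read_grip_width(): opening from 0.0 (shut) to 1.0 (fully open).
- robot.read_finger_force(): force on a finger pad.
Only numpy, scipy, OpenCV 4.12 (cv2) and the standard library are available. Lean on these libraries where they do the work, as an engineer would, in place of code of your own. Each camera call takes 0.05 s, during which the arm holds its last target. There are 200 camera calls.

## Working session

There is one attempt and no reset: what is moved stays moved. The work goes in short steps, each a Python script; the robot and the scene stay as the last script left them, time stands still between calls to the robot, and variables do not carry over. Pictures are saved under pics/ and viewed, at most 10 in all, crops included, and the job is handed in when it is done.

```bash
ls; mkdir -p pics; python3 - <<'E'
from rig import robot
import cv2,numpy as np
for n in("top","scene"):
    p,d=robot.grab_frame(n); cv2.imwrite(f"pics/{n}0.png",p[:,:,::-1]); np.savez(f"{n}0.npz",p=p,d=d)
    i=robot.camera_info(n); print(n,i)
print(robot.camera_info("wrist"),robot.read_t(),robot.read_tcp_rot())
E
```

```text
pics
top {'vfov': 42.586718353789244, 'cx': 315.30274834799167, 'cy': 197.81686988110394, 'view': array([[-1.26634828e-02, -9.99919643e-01,  5.85934054e-04,
        -8.97323444e-02],
       [-9.84750865e-01,  1.23696924e-02, -1.73530183e-01,
         5.88069255e-01],
       [ 1.73508991e-01, -2.77449556e-03, -9.84828377e-01,
         1.26977844e+00],
       [ 0.00000000e+00,  0.00000000e+00,  0.00000000e+00,
         1.00000000e+00]])}
scene {'vfov': 44.15917162386574, 'cx': 323.11803484560477, 'cy': 200.5192247710526, 'view': array([[ 0.22156637,  0.9750646 , -0.01254501, -0.06149935],
       [ 0.57404846, -0.14082032, -0.80662135, -0.28601482],
       [-0.78827451,  0.17151872, -0.59093538,  1.78050052],
       [ 0.        ,  0.        ,  0.        ,  1.        ]])}
{'vfov': 65.70646984690485, 'cx': 312.21125922654875, 'cy': 201.2352309502088, 'T_tool_cam': array([[ 2.47856297e-04, -9.68308817e-01, -2.49755826e-01,
         6.61685363e-02],
       [ 9.99999894e-01,  3.37061307e-04, -3.14399730e-04,
         6.72235449e-04],
       [ 3.88619056e-04, -2.49755722e-01,  9.68308798e-01,
        -1.58192658e-01],
       [ 0.00000000e+00,  0.00000000e+00,  0.00000000e+00,
         1.00000000e+00]])} 0.1 [[ 9.03507516e-01 -4.28571986e-01 -4.69893153e-04]
 [-4.28572197e-01 -9.03506364e-01 -1.45701196e-03]
 [ 1.99883055e-04  1.51780440e-03 -9.99998828e-01]]
```

View pics/top0.png

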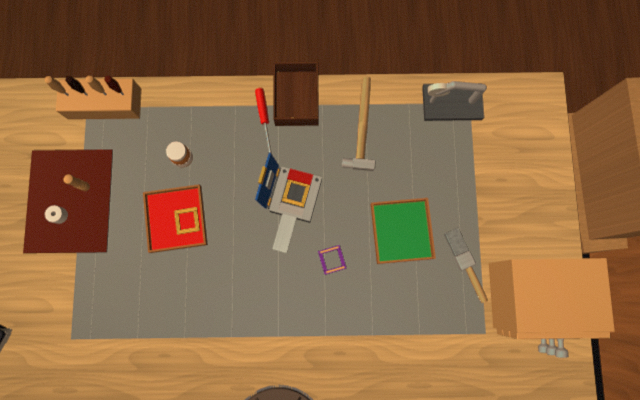

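View pics/scene0.png

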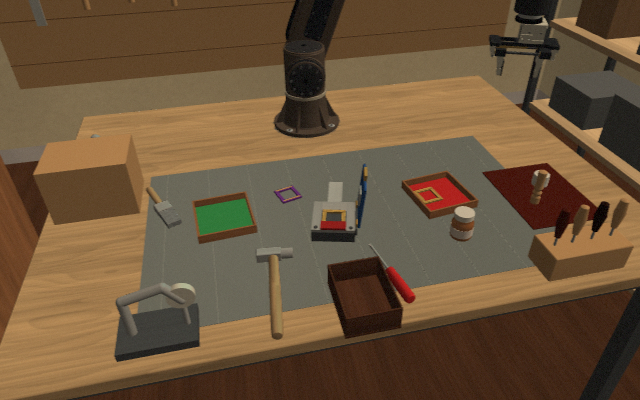

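The top view shows the die at about (296,195): keeper (298,177), buckle (296,193), tongue (284,233), and the lid standing left at (267,180). The green tray is at (402,231) on the right, the red tray at (175,218), the jar at (178,153) and the purple decoy at (332,260). The scene view agrees.

```bash
cat > h.py <<'E'
from rig import robot
import cv2,numpy as np
def ray(n,uv,T=None):
    i=robot.camera_info(n); f=200/np.tan(np.radians(i['vfov']/2)); x=(uv[0]-i['cx'])/f; y=(uv[1]-i['cy'])/f
    if n=='wrist':
        # "focal = half height over tan(half vfov), whatever the lens"; equidistant: r/f rad
        r=np.hypot(x,y)+1e-12; d=np.array([x/r*np.sin(r),y/r*np.sin(r),np.cos(r)])
        M=T@i['T_tool_cam']
    else: d=np.array([x,y,1.]); M=np.linalg.inv(i['view'])
    return M[:3,3],M[:3,:3]@d
def onz(n,uv,z,T=None):
    o,d=ray(n,uv,T); return o+d*(z-o[2])/d[2]
def tcp():
    T=np.eye(4); T[:3,:3]=robot.read_tcp_rot(); T[:3,3]=robot.read_position(); return T
def blobs(p,lo,hi,amin=30):
    h=cv2.cvtColor(p,cv2.COLOR_RGB2HSV); m=cv2.inRange(h,np.array(lo),np.array(hi))
    c,_=cv2.findContours(m,cv2.RETR_EXTERNAL,cv2.CHAIN_APPROX_NONE)
    return [k for k in sorted(c,key=cv2.contourArea,reverse=True) if cv2.contourArea(k)>amin]
def down(xdir):  # tool z down, tool x along xdir angle (rad)
    x=np.array([np.cos(xdir),np.sin(xdir),0]); z=np.array([0,0,-1.]); return np.c_[x,np.cross(z,x),z]
E
python3 - <<'E'
from h import *
p=np.load("top0.npz")['p']
for nm,lo,hi,z in(("red",(0,180,100),(6,255,255),.044),("green",(45,120,60),(80,255,255),.005),("gold",(15,100,100),(28,255,255),.036),("gray",(0,0,130),(180,50,255),.038)):
    for c in blobs(p,lo,hi,25):
        r=cv2.minAreaRect(c)
        if 240<r[0][0]<440 and 150<r[0][1]<290:
            print(nm,np.round(r[0]),np.round(r[1]),round(r[2]),onz('top',r[0],z).round(4),[onz('top',q,z)[:2].round(3).tolist() for q in cv2.boxPoints(r)])
E
```

```text
red [300. 176.] [23. 10.] 15 [ 0.6456 -0.0569  0.044 ] [[0.641, -0.024], [0.667, -0.031], [0.65, -0.09], [0.625, -0.083]]
green [402. 231.] [56. 51.] 84 [ 0.5041 -0.325   0.005 ] [[0.572, -0.252], [0.586, -0.388], [0.437, -0.397], [0.424, -0.263]]
gold [313. 235.] [626. 327.] 0 [ 0.4913 -0.09    0.036 ] [[0.102, 0.677], [0.948, 0.757], [0.927, -0.948], [0.082, -0.848]]
gold [295. 193.] [23. 23.] 16 [ 0.6031 -0.0449  0.036 ] [[0.583, -0.007], [0.642, -0.024], [0.624, -0.083], [0.565, -0.066]]
gold [261. 174.] [ 4. 17.] 17 [0.6541 0.0437 0.036 ] [[0.633, 0.055], [0.678, 0.042], [0.675, 0.032], [0.63, 0.045]]
gray [284. 233.] [16. 40.] 18 [ 0.4991 -0.0162  0.038 ] [[0.458, 0.02], [0.555, -0.013], [0.541, -0.052], [0.444, -0.02]]
```

```bash
python3 - <<'E'
from h import *
yaw=-.271; O=np.array([.5641,-.0343]); R=np.array([[np.cos(yaw),-np.sin(yaw)],[np.sin(yaw),np.cos(yaw)]])
for s in(-np.pi/2,np.pi/2,np.pi,0): 
    j=robot.ik(np.r_[O+R@[40,0]*np.array(.001) if 0 else O+R@np.array([.04,0]),.25],down(yaw+s)); print(s,None if j is None else np.round(j,1))
robot.goto(np.r_[O+R@np.array([.03,0]),.25],down(yaw-np.pi/2))
robot.move_gripper(0.0); robot.dwell(.3)
T=tcp(); p,d=robot.grab_frame('wrist'); np.savez('w1.npz',p=p,d=d,T=T); cv2.imwrite('pics/w1.png',p[:,:,::-1])
print(robot.read_t(),T[:3,3],robot.read_force())
E
```

```text
-1.5707963267948966 [ 14.2  13.1  -6.6   0.  -70.3 -29.8]
1.5707963267948966 [ 14.2  13.1  -6.6   0.  -70.3 150.2]
3.141592653589793 [  14.2   13.1   -6.6    0.   -70.3 -119.8]
0 [ 14.2  13.1  -6.6   0.  -70.3  60.2]
4.425 [ 0.59299069 -0.04236631  0.25002014] [-0.34312561  0.2004902   0.71090485]
```

View pics/w1.png

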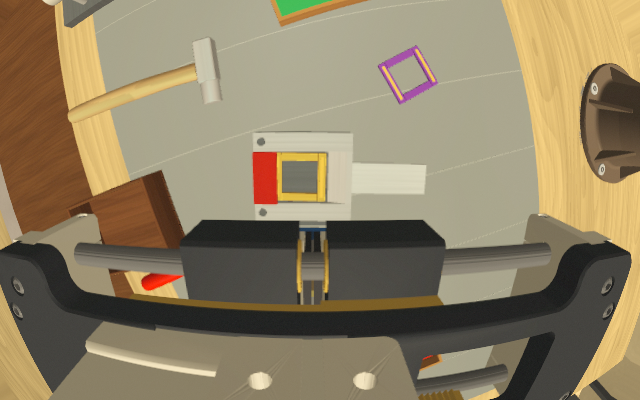

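The wrist view shows the die from above: keeper (265,178), buckle (302,177), tongue end (425,178), and block corners (253,132) and (352,132). The gripper hides the lid.

```bash
python3 - <<'E'
from h import *
w=np.load('w1.npz'); p,T=w['p'],w['T']
und=lambda c,z:np.array([onz('wrist',q[0]+0.0,z,T)[:2]*1000 for q in c],np.float32)
h=cv2.cvtColor(p,cv2.COLOR_RGB2HSV); print(h[178,400],h[178,340],h[140,300],h[100,300],h[178,435])
for nm,lo,hi,z in(("keeper",(0,180,100),(6,255,255),.044),("buckle",(15,120,100),(30,255,255),.036),("steel",(0,0,190),(180,40,255),.038)):
    for c in blobs(p,lo,hi,300):
        m=c.reshape(-1,2).mean(0)
        if 240<m[0]<430 and 120<m[1]<225:
            r=cv2.minAreaRect(und(c,z)); print(nm,np.round(m),np.round(r[0],1),np.round(r[1],1),round(r[2],2),cv2.boxPoints(r).round(0).tolist())
for uv in((253,132),(352,132),(351,220),(425,164),(425,194)): print(uv,onz('wrist',uv,.038,T).round(4))
E
```

```text
[ 27  32 216] [ 21  41 211] [ 27  34 205] [ 27  39 175] [ 26  42 170]
keeper [264. 178.] [647.  -59.7] [62.9 28.1] 73.18 [[624.0, -86.0], [651.0, -94.0], [670.0, -34.0], [643.0, -26.0]]
buckle [301. 176.] [604.6 -47.9] [60.2 59.6] 72.97 [[567.0, -68.0], [624.0, -85.0], [642.0, -28.0], [585.0, -10.0]]
steel [330. 176.] [557.2 -34. ] [107.9 215.6] 74.0 [[439.0, -56.0], [646.0, -116.0], [676.0, -12.0], [468.0, 48.0]]
(253, 132) [ 0.6453 -0.1167  0.038 ]
(352, 132) [ 0.5312 -0.0844  0.038 ]
(351, 220) [0.5591 0.0217 0.038 ]
(425, 164) [ 0.4501 -0.0236  0.038 ]
(425, 194) [0.4576 0.0145 0.038 ]
```

```bash
cat >> h.py <<'E'
yaw=-.279; O=np.array([.5646,-.0362]); R=np.array([[np.cos(yaw),-np.sin(yaw)],[np.sin(yaw),np.cos(yaw)]])
def die(x,y,z): return np.r_[O+R@(np.array([x,y])/1000),z/1000]   # die mm -> world m
E
python3 - <<'E'
from h import *
A=down(yaw-np.pi/2)
robot.servo_line(die(44,0,70),A,.2)
robot.servo_line(die(44,0,32.3),A,.06); f=robot.read_force(); print(f,robot.read_t())
if abs(f[2])<8:
    for q in((24,0,32.3),(2,0,40.3),(-40,0,40.3),(-82,0,40.3)):
        robot.servo_line(die(*q),A,.05); print(q,robot.read_force().round(1),robot.read_t())
    robot.servo_line(die(-80,0,40.3),A,.03)
    robot.dwell(.3)
    robot.servo_line(die(-80,0,70),A,.12)
    B=down(yaw+np.pi)
    j=robot.ik(die(-75,0,180),B); print(j, robot.read_qpos())
    robot.goto(die(-60,0,190),B); robot.dwell(.2)
    T=tcp(); p,d=robot.grab_frame('wrist'); np.savez('w2.npz',p=p,d=d,T=T); cv2.imwrite('pics/w2.png',p[:,:,::-1])
print(robot.read_t())
E
```

```text
[0.9730544  0.44626478 0.03251769] 6.25
(24, 0, 32.3) [ 5.9 -2.   6.6] 6.8
(2, 0, 40.3) [ 0.8 -0.4 -0.2] 7.4167
(-40, 0, 40.3) [-1.1 -0.2  0.4] 8.4083
(-82, 0, 40.3) [ 0.4 -0.7 -0.4] 9.4
[  21.09979383    5.43967766  -25.68701013    0.          -58.87331221
 -127.08531632] [ 2.14850820e+01  1.25452692e+01 -3.41901554e+01 -1.09311536e-02
 -4.31841949e+01 -3.74704358e+01]
11.9833
```

View pics/w2.png

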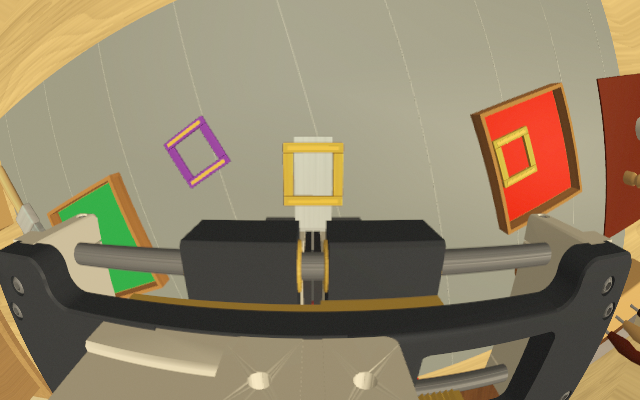

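The buckle lies flat on the tongue at (313,174), square to it. I'll measure it, then grip it across its width.

```bash
python3 - <<'E'
from h import *
w=np.load('w2.npz'); p,T=w['p'],w['T']; ok=0
for c in blobs(p,(15,120,100),(30,255,255),300):
    m=c.reshape(-1,2).mean(0)
    if 270<m[0]<360 and 130<m[1]<215:
        r=cv2.minAreaRect(np.array([onz('wrist',q[0]+0.,.044,T)[:2]*1000 for q in c],np.float32)); print(r)
        b=R.T@(np.array(r[0])/1000-O)*1000; ok=1; print(b)
assert ok and -100<b[0]<-45 and abs(b[1])<15
B=down(yaw+np.pi)
robot.move_gripper(1.0)
robot.servo_line(die(b[0],b[1],90),B,.2)
robot.servo_line(die(b[0],b[1],36),B,.06); print(robot.read_force().round(1))
robot.move_gripper(0.0); print(robot.read_grip_width()*88,robot.read_finger_force(),robot.read_force().round(1))
robot.servo_line(die(b[0],b[1],120),B,.12); robot.dwell(.1)
print(robot.read_grip_width()*88,robot.read_finger_force(),robot.read_t())
t=np.array([.504,-.325]); C=down(np.pi+.09)
robot.goto(np.r_[t,.12],C)
print(robot.read_grip_width()*88,robot.read_position(),robot.read_t())
T=tcp(); p,d=robot.grab_frame('wrist'); cv2.imwrite('pics/w3.png',p[:,:,::-1])
E
```

```text
((490.47271728515625, -15.083503723144531), (59.719058990478516, 62.90591049194336), 74.05657196044922)
[-77.07624404  -0.11429353]
[0.3 1.4 0.9]
59.852737876428286 30.000286996364594 [-0.5  0.3  1.1]
59.45612415811999 29.99954044818878 16.6667
59.69465425774102 [ 0.50399408 -0.32439005  0.11966843] 17.85
```

View pics/w3.png

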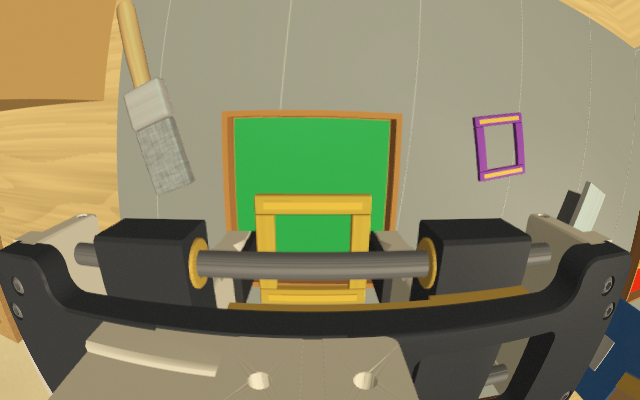

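The buckle is held level, centred and square over the green tray at (313,250), with the brush clear of the gripper at (160,150). I'll lower it now.

```bash
python3 - <<'E'
from h import *
t=np.array([.504,-.325]); C=down(np.pi+.09)
robot.servo_line(np.r_[t,.03],C,.12); robot.servo_line(np.r_[t,.010],C,.04)
for z in np.arange(.009,.0054,-.0007):
    robot.servo_line(np.r_[t,z],C,.02); f=robot.read_force()[2]; print(round(z,4),round(f,1))
    if f>6: break
robot.dwell(.15); print(robot.read_finger_force())
robot.move_gripper(.78); robot.dwell(.2)
robot.servo_line(np.r_[t,.15],C,.2)
p,d=robot.grab_frame('wrist'); cv2.imwrite('pics/w4.png',p[:,:,::-1])
robot.move_gripper(0.0)
# view of lid from the top camera
p,d=robot.grab_frame('scene'); cv2.imwrite('pics/s2.png',cv2.resize(p[140:260,250:450,::-1],None,fx=4,fy=4)); np.savez('s2.npz',p=p,d=d)
print(robot.read_t())
E
```

```text
0.009 -2.0
0.0083 -0.4
0.0076 -1.0
0.0069 -1.6
0.0062 -1.0
0.0055 -0.4
29.999642372131348
23.9083
```

View pics/w4.png

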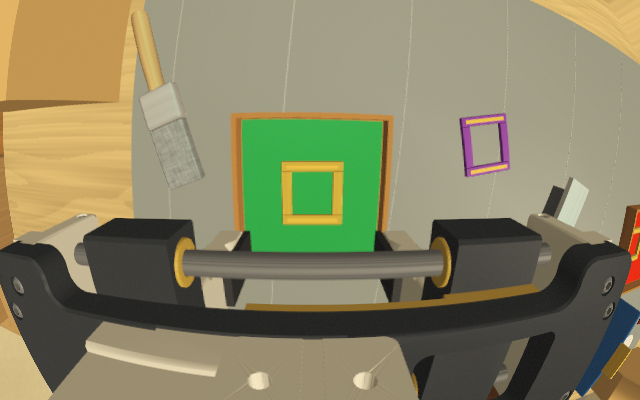

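View pics/s2.png

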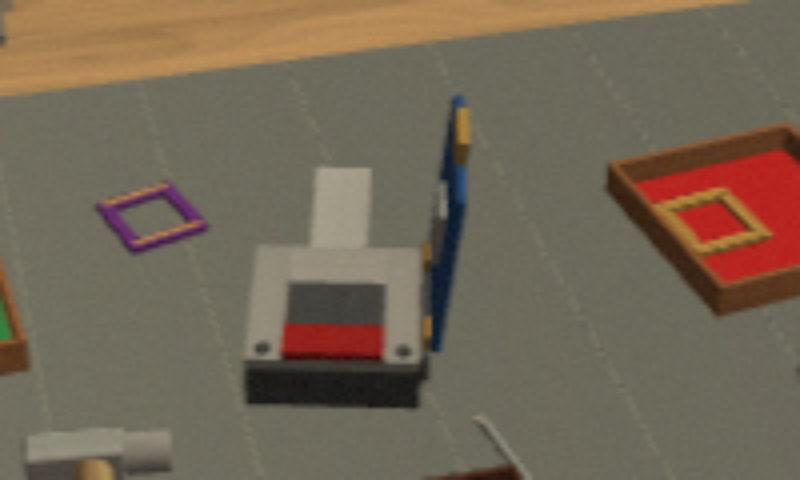

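The buckle lies flat in the middle of the green tray at (313,193), and the lid stands leaning outward. Next I'll shut the lid by sweeping it from its outer side.

```bash
python3 - <<'E'
from h import *
A=down(yaw-np.pi/2); P=robot.read_position()
robot.servo_line(np.r_[P[:2],.27],None,.25)
robot.goto(die(40,145,260),A)
robot.servo_line(die(40,145,146),A,.2)
F=lambda:np.linalg.norm(robot.read_force())
robot.servo_line(die(40,78,146),A,.1); print(F(),robot.read_t())
for th in np.linspace(np.pi/2,0.08,13)[1:]:
    y=60-100*np.cos(th)+7*np.sin(th)+11; z=46+100*np.sin(th)+7*np.cos(th)
    robot.servo_line(die(40,y,z),A,.07); f=F(); print(round(th,2),round(f,1),end='; ')
    if f>40: break
else:
    for z in np.arange(56,50.4,-.4):
        robot.servo_line(die(40,-29,z),A,.02); f=F(); print(round(z,1),round(f,1),end='; ')
        if f>22: break
    robot.dwell(.2); print(F())
    robot.servo_line(die(40,-29,160),A,.2)
    robot.goto(die(-20,-120,260),A)
T=tcp(); p,d=robot.grab_frame('scene'); cv2.imwrite('pics/s3.png',p[:,:,::-1])
p,d=robot.grab_frame('wrist'); cv2.imwrite('pics/w5.png',p[:,:,::-1]); np.savez('w5.npz',d=d,p=p,T=T)
print(robot.read_t())
E
```

```text
0.9113287861989481 27.6917
1.45 0.7; 1.32 0.6; 1.2 1.1; 1.07 0.6; 0.95 0.4; 0.83 0.5; 0.7 0.7; 0.58 1.0; 0.45 1.3; 0.33 0.9; 0.2 1.3; 0.08 0.7; 56.0 0.9; 55.6 1.0; 55.2 1.0; 54.8 1.9; 54.4 1.0; 54.0 1.1; 53.6 1.8; 53.2 2.2; 52.8 5.9; 52.4 10.7; 52.0 12.7; 51.6 16.0; 51.2 19.2; 50.8 23.7; 22.739246463338723
36.8833
```

View pics/s3.png

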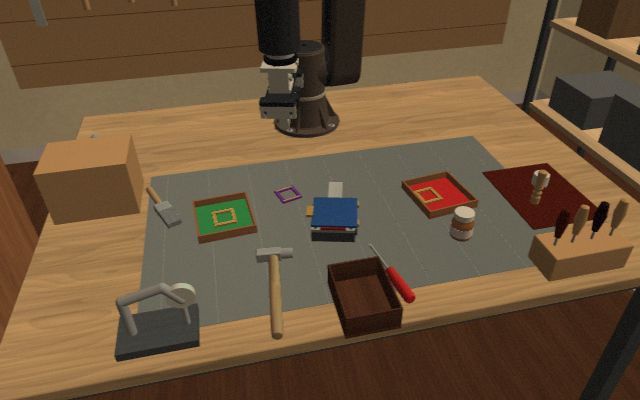

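The lid lies level over the die at (335,215). Contact came at z 53, where the shut lid's upper face should be, and the force rose firmly against the stop. The buckle is flat in the green tray at (224,217).

```bash
python3 -c "
from rig import robot
print(robot.job_done())"
```

```text
the job is handed in; nothing more can be done
None
```

The job is handed in after about 37 s on the robot's clock, with no verdict returned: the buckle was drawn up onto the tongue, lowered flat into the green tray, and the lid pressed shut to its stop with about 24 N at most.

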